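# Jack up the front of the isolating transformer and hold it

### The job

The front feet of the grey isolating transformer are going to be changed, so its front has to be held up. Seat the lever jack's loose flat round pad (not the V-notched head) level on the rim of the jack's saddle cup, then set the jack down under the lug on the transformer's front with the saddle centred under its punched ring mark, and press the jack handle down nearly as far as it goes, until both front feet are clear of the bench. The jack has no catch: finish while still holding the handle down, with nothing but the jack lifting the transformer; do not shove the transformer along the bench and leave the other things where they are.

Things in the scene. Friction and masses are not known exactly. Their poses are not given: they have to be found in the camera images.
- transformer: Grey steel isolating transformer, 164 x 160 mm, 150 mm high (handle on top to 188 mm), about 4.5 kg, loose on four levelling feet 65 mm before and behind its middle. Origin: on the bench under its centre; x to its rear, y to its left, z up. The front (two outlets, lug) looks along -x, face 75 mm before the origin. Jacked up, it tips on the rear feet and the origin rises about 5 mm.
- lift_point (a point): The lift point: lowest point of the round steel button (14 mm ball, stands 4 mm proud) under the lug on the transformer's front; 84 mm above the bench when it stands on its feet, 50 mm before the front face. The lug is 40 mm wide, 10 mm thick (top 98 mm up), with a round end 20 mm beyond this point; a punched ring (26 mm) on its top marks the point. Axes as the transformer's.
- front_foot_left (a point): Underside of the transformer's front left levelling foot (rubber disc 30 mm across); z = 0 when it stands on the bench.
- front_foot_right (a point): Underside of the front right levelling foot, alike.
- jack: Small steel lever jack, loose, 0.8 kg, 250 mm long. Origin: on its underside below the saddle axis; x points to its front (saddle end), z up; the handle trails to -x. The 5 mm base plate reaches 30 mm ahead of and 198 mm behind the origin and is 60 mm wide (40 mm from 80 mm behind the origin on back).
- jack_body (a point): Where to take hold of the jack: between its two upright cheek plates (together 36 mm wide across the jack's y, tops 52 mm above its underside, reaching from 92 mm behind to 20 mm ahead of the saddle axis), 70 mm behind the saddle axis and 34 mm above the underside, close to the centre of mass. The handle's fulcrum is in the same place, 28 mm above the underside. Axes as the jack's.
- saddle_rim (a point): Centre of the rim of the saddle, a shallow steel cup on top of the jack's ram: 44 mm outside, 36 mm inside, 6 mm deep; rim 64 mm above the jack's underside with the handle up. It rises straight up along z as the handle goes down.
- jack_handle (a joint): Angle of the jack's handle: 0 = up (at rest, held by a spring), 0.36 rad = fully down (stop). It turns about the fulcrum, a level axle along the jack's y, and raises the saddle 7 mm per 0.1 rad (25 mm in all). With the pad seated the saddle meets the lug at about 0.11 rad. Pushing the grip down takes about 2 to 4 N before that and about 10 to 20 N once it lifts the transformer. There is no catch: let go, it comes back up.
- handle_grip (a point): Centre of the top face of the black ribbed grip on the handle's end: a flat bar 70 mm long, 32 mm wide, 14 mm thick. With the handle up it is 168 mm behind the saddle axis and 101 mm above the bench and the grip slopes up to the rear at 0.58 rad; fully down it is 187 mm behind, 61 mm up, sloping 0.22 rad (it moves on an arc about the fulcrum, 122 mm along the handle).
- flat_pad_center (a point): Centre (half-way up its 12 mm thick disc) of the loose flat pad: a black rubber disc 46 mm across, flat on top with fine rings, with a steel spigot underneath 31 mm across and 5 mm long that drops into the saddle cup while the disc rests on the rim. It stands on its spigot, so the point is 11 mm above the bench; 6 mm above the saddle rim when seated, pad top then 76 mm above the jack's underside. 60 g.
- v_head_center (a point): Centre of the jack's other head, not wanted here: steel, 46 mm across, about 29 mm high, with two raised jaws that form a V. Point 12 mm above the bench. It and the flat pad may have changed places.
- spool: Bystander: solder spool with blue flanges, 60 mm across, 50 mm high; origin at the centre of its underside.
- hex_keys: Bystander: folding hex key set, 29 x 90 x 20 mm; origin at the centre of its underside.
There are look-alikes about, which are no part of the job. What is shaped like the part that bears flat_pad_center but orange is not meant.

How it is judged:
By the outcome, as a careful person would: the job done as asked, in the order asked, and still so for the second after the job is handed in, while the arm keeps its last pose, push and grip.
It also fails if it takes over 72 s, if anything falls off the work surface, if the arm or the gripper's body presses on something with over 40 N, if the wrist force passes 120 N, or if a joint passes its speed limit or range.

### The arm

A 6-joint arm with a two-finger parallel gripper is mounted at the origin on a cart in front of the work surface, level with it; the furniture and walls round the work are solid. World frame = base frame: x ahead of the robot, y to its left, z up, the work surface at z = 0. Lengths are in m, angles in rad, forces in N, time in s.
With the tool pointing down it reaches from about 0.25 to 0.775 m from the base axis. Payload 4 kg.
Tool frame: the origin (TCP) lies between the finger pads; the fingertips stand 17 mm ahead of it and the grasp point (between the pads) lies 2 mm behind it; z points along the fingers, y is the line along which they close (so a half turn about z gives the same grasp; the last joint's range is limited). The gripper opens to 85 mm and grips with 20 to 120 N. Pads are 22 mm wide; open, the fingers measure 114 mm over their backs; the gripper's body (76 mm by 85 mm) begins 54 mm behind the grasp point. The pads swing forward as they close: fully open they stand 13 mm farther back than shut.
Start: joints at [-1.377, 0.087, 1.371, -0, 1.684, -0.103], TCP at [0.161, -0.526, 0.225] pointing down, gripper open.
Joint ranges: [-3.1, 3.1], [-0.76, 2.03], [0.27, 2.55], [-1.08, 4.22], [0.17, 2.65], [-2.57, 2.57]. Speed limits (rad/s): [2.79, 2.79, 3.14, 3.14, 3.14, 3.14].

### API

Orientations are given as a rotation vector (axis times angle).
In Python, from bench import r gives the robot as it stands. The module is installed in compiled form; this text tells all that it offers.
- The arm moves only by the tool play_rows, never from a script. Its argument "rows" is a list that holds one entry, the list of rows, each a list of 7 numbers: the shift along the tool's x, y, z in m, then the turn, a rotation vector about the tool's x, y, z in rad, then the opening, from 0 (shut) to 1 (fully open). In form: [[[dx, dy, dz, rx, ry, rz, jaw], ...]]. A call has 1 to 12 rows; each row is the pose to reach, as a shift and turn from the pose commanded when the call began, along the tool's axes at that moment; what a row does not reach only later rows make up. A row lasts 1/12 s, in which the tool goes at most 41.7 mm and 7.16 degrees, less where a joint would pass 70% of its speed; a pose out of reach is approached as far as the arm can. A call with a gripper value outside its range is refused whole. The fingers move at their own pace and stop on an object; "grip_force" is the grip in N (left out, the last holds). Time passes only in rows, so rows that repeat a pose let the fingers close. It gives the time, the measured TCP pose, the force, the opening and the grip force at its end, in the units of the state.
- r.sense(): the state, without advancing time (a new reading comes with each control period).
- r.grab_frame(name): name is "scene" or "top" or "wrist"; returns the picture (480x640x3 uint8, red, green, blue); there is no depth.
- r.camera_info(name): a dict with "fx", "fy", "cx", "cy" (pixels), "k1" (the pictures are not rectified: a ray, as slopes to the right and down, at radius r is drawn at 1 + k1 r^2 times it, then the intrinsics apply), "R" (3x3) and "t" (3): a world point X has camera coordinates R X + t; the wrist camera has in their place "T_tool_cam" (4x4, takes a point from camera to tool coordinates, whose origin is the TCP and whose axes are the flange's). Camera axes: x right, y down, z forward; pixel columns grow to the right and rows downward; lengths in m; the calibration is good to about 2 mm. A picture is of the moment at which its call begins: read the wrist's pose just before it. camera_info takes no time and is no camera call.
- r.job_done(): hands the job in; it is judged then, once.
The state is a dict: "time_s": time; "joints": joint angles; "joint_vel": joint speeds; "joint_efforts": joint torques, N m; "position": TCP position; "eef_rot": TCP orientation; "wrist_force": force on the tool from outside, world axes, zero at the start; "wrist_torque": the same for the moment, N m; "finger_gap": opening from 0.0 (shut) to 1.0 (fully open); "grasp_force": force on a finger pad.
Only numpy, scipy, OpenCV 4.12 (cv2) and the standard library are available. Lean on these libraries where they do the work, as an engineer would, in place of code of your own. Each camera call takes 0.05 s, during which the arm holds its last target. There are 200 camera calls.

## Working session

There is one attempt and no reset: what is moved stays moved. The work goes in short steps, Python scripts to look and compute and a tool call to move; the robot and the scene stay as the last step left them, time stands still between calls to the robot, and variables do not carry over. Pictures are saved under pics/ and viewed, at most 10 in all, crops included, and the job is handed in when it is done.

Besides the shell and the picture viewer there is one more tool, called after ">>>" as a command line: name --argument value ..., lists and objects as JSON in quotes. play_rows: Moves the arm, as the interface text tells. Its arguments: {"type":"object","properties":{"rows":{"type":"array","items":{"type":"array","items":{"type":"array","items":{"type":"number"}}}},"grip_force":{"type":"number"}},"required":["rows"]}

```bash
mkdir -p pics
python3 - <<'E'
from bench import r
import cv2,numpy as np
s=r.sense();print(s['position'],s['eef_rot'],s['wrist_force'],s['finger_gap'],s['time_s'])
for n in ['scene','top']:
    cv2.imwrite(f'pics/{n}0.png',r.grab_frame(n)[:,:,::-1])
for n in ['scene','top','wrist']:print(n,r.camera_info(n))
E
```

```text
[ 0.16074117 -0.52544577  0.22350223] [-3.10483389e+00 -4.64118231e-01  1.30256558e-04] [ 0.56152662  0.21801878 -0.34161108] 1.001598370113853 0.0
scene {'fx': 580.6807673273447, 'fy': 580.6807673273447, 'cx': 315.0355957849486, 'cy': 244.75598479608905, 'k1': -0.011915527890844005, 'R': array([[ 0.83644319, -0.54801069, -0.00686054],
       [-0.33745413, -0.50512081, -0.79434103],
       [ 0.43184197,  0.66673627, -0.60743334]]), 't': array([-0.48484271,  0.27124753,  1.33877491])}
top {'fx': 495.43173083766214, 'fy': 495.43173083766214, 'cx': 326.8463032451791, 'cy': 242.92390875556586, 'k1': -0.05356207434697227, 'R': array([[-0.01509727, -0.99984236,  0.00934526],
       [-0.98263534,  0.01310752, -0.18508374],
       [ 0.18493207, -0.01197724, -0.98267832]]), 't': array([0.00522491, 0.58639584, 1.10059601])}
wrist {'fx': 372.60052957593217, 'fy': 372.60052957593217, 'cx': 320.6839887547324, 'cy': 245.46702734744918, 'k1': -0.018552945529761368, 'T_tool_cam': array([[-1.35294333e-04, -9.53716883e-01, -3.00705984e-01,
         7.65715239e-02],
       [ 9.99999903e-01, -2.54752113e-04,  3.58047653e-04,
         1.46404005e-04],
       [-4.18081576e-04, -3.00705907e-01,  9.53716825e-01,
        -1.48275878e-01],
       [ 0.00000000e+00,  0.00000000e+00,  0.00000000e+00,
         1.00000000e+00]])}
```

View pics/scene0.png

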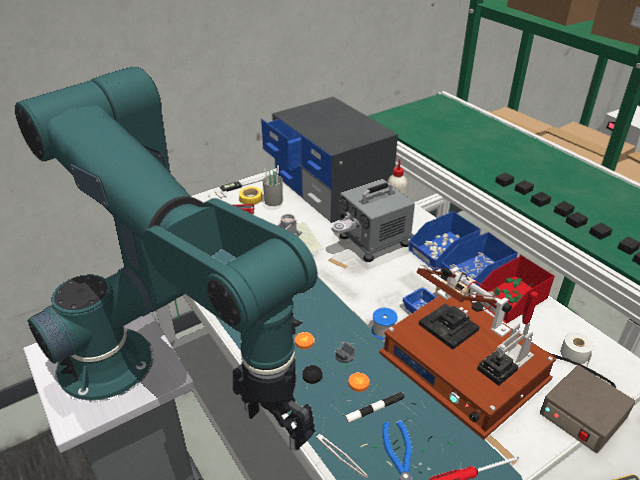

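View pics/top0.png

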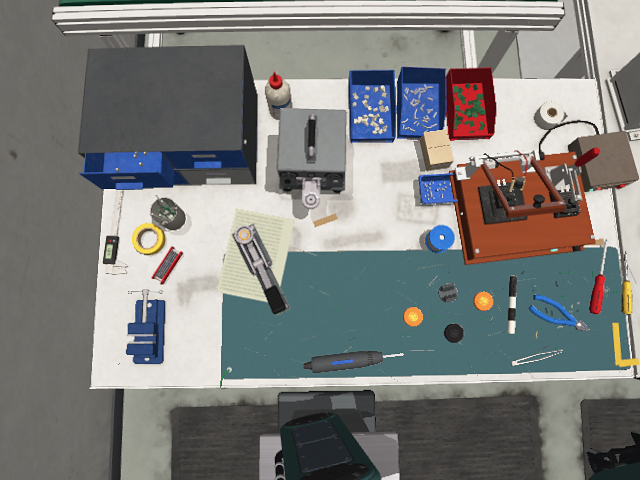

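The scene picture shows the arm, pads and transformer. The top picture has the jack saddle at about (245,232), its grip at (276,300), the transformer lug at (311,200), the black flat pad at (453,333), the V-head at (447,293), and orange decoys at (413,317) and (484,300).

```bash
cat > h.py <<'E'
from bench import r
import cv2,numpy as np
from scipy.spatial.transform import Rotation as Ro
def cam(n,s=None):
    c=r.camera_info(n)
    if 'R' in c: return c,np.array(c['R']),np.array(c['t'])
    s=s or r.sense(); T=np.eye(4);T[:3,:3]=Ro.from_rotvec(s['eef_rot']).as_matrix();T[:3,3]=s['position']
    W=np.linalg.inv(T@np.array(c['T_tool_cam']));return c,W[:3,:3],W[:3,3]
def K(c): return np.array([[c['fx'],0,c['cx']],[0,c['fy'],c['cy']],[0,0,1]])
def pix(X,n,s=None):
    c,R,t=cam(n,s);return cv2.projectPoints(np.atleast_2d(np.float64(X)),cv2.Rodrigues(R)[0],t,K(c),np.array([c['k1'],0,0,0,0]))[0][:,0]
def plane(uv,z,n,s=None):
    c,R,t=cam(n,s);p=cv2.undistortPoints(np.float64(uv).reshape(-1,1,2),K(c),np.array([c['k1'],0,0,0,0]))[:,0]
    d=np.c_[p,np.ones(len(p))]@R;o=-R.T@t
    return o+d*((z-o[2])/d[:,2])[:,None]
def tcp(s): return np.array(s['position']),Ro.from_rotvec(s['eef_rot'])
E
python3 - <<'E'
from h import *
im=cv2.imread('pics/top0.png')
a=cv2.resize(im[170:320,210:360],(600,600),interpolation=cv2.INTER_CUBIC)
cv2.imwrite('pics/crop1.png',a)
# black pad
roi=im[315:352,435:472]; m=(roi.max(2)<60).astype(np.uint8)
n,l,st,ce=cv2.connectedComponentsWithStats(m);i=1+st[1:,4].argmax();print(st[i],ce[i]+[435,315])
print('pad',plane(ce[i]+[435,315],.013,'top'))
for u,z in [((311,200),.098),((245,232),.064),((276,300),.1),((447,293),.02),((440,238),.05)]:print(u,plane(u,z,'top')[0].round(4))
E
```

```text
[  9   9  19  19 281] [453.15302491 332.89323843]
pad [[ 0.37469114 -0.29784234  0.013     ]]
(311, 200) [0.6783 0.032  0.098 ]
(245, 232) [0.613  0.1867 0.064 ]
(276, 300) [0.4521 0.1108 0.1   ]
(447, 293) [ 0.4683 -0.2868  0.02  ]
(440, 238) [ 0.5956 -0.2701  0.05  ]
```

View pics/crop1.png

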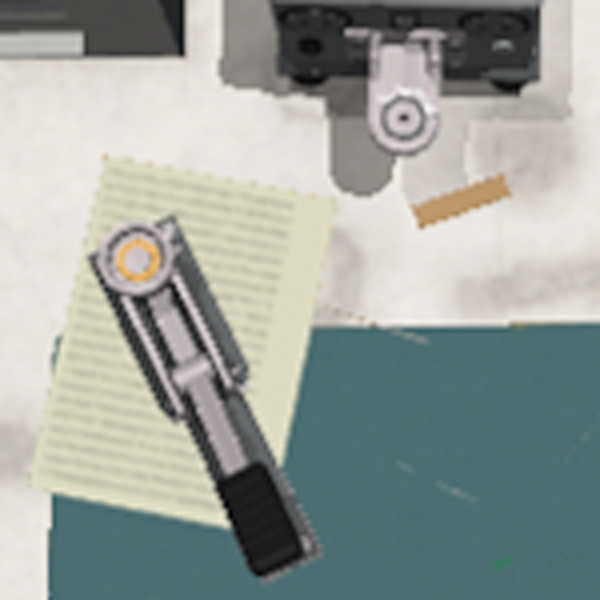

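The crop shows the ring at top-image pixel (310.6,199.1), the saddle at (243.9,234.1) and the grip centre at (274.6,299.4). I'll move over the black pad first.

```bash
cat >> h.py <<'E'
def go(p,deg):
    s=r.sense();P,R=tcp(s);a=np.deg2rad(deg)
    G=Ro.from_matrix(np.array([[np.cos(a),np.sin(a),0],[np.sin(a),-np.cos(a),0],[0,0,-1]]))
    q=(R.inv()*G).as_rotvec();d=R.inv().apply(np.array(p)-P)
    x=R.as_matrix()[:,0]
    print('t',s['time_s'],'at',P.round(4),'yaw',np.rad2deg(np.arctan2(x[1],x[0])).round(2),'F',np.round(s['wrist_force'],1),'gap',round(s['finger_gap'],3),'j',np.round(s['joints'],2),'\nMOVE',d.round(4),q.round(4),'rows',np.linalg.norm(d)/.0417,np.rad2deg(np.linalg.norm(q))/7.16)
E
python3 - <<'E'
from h import *
sad=plane((243.9,234.1),.064,'top')[0];gr=plane((274.6,299.4),.101,'top')[0];lug=plane((310.6,199.1),.098,'top')[0]
d=sad-gr;print(sad,gr,lug,np.hypot(*d[:2]),np.degrees(np.arctan2(d[1],d[0])))
go([.375,-.298,.15],30)
E
```

```text
[0.6080643  0.18914814 0.064     ] [0.45335705 0.11378622 0.101     ] [0.68048599 0.0329369  0.098     ] 0.1720864707097068 25.97191738798852
t 0.1 at [ 0.1608 -0.5255  0.2237] yaw 17.01 F [-0.1 -0.5 -0. ] gap 1.002 j [-1.38  0.09  1.37  0.    1.68 -0.1 ] 
MOVE [ 0.2714 -0.1547  0.074 ] [-0.0019 -0.0005 -0.2267] rows 7.698756238078644 1.814444622928057
```

>>> play_rows --rows '[[[0.27,-0.155,0.074,0,0,-0.227,0.72],[0.27,-0.155,0.074,0,0,-0.227,0.72],[0.27,-0.155,0.074,0,0,-0.227,0.72],[0.27,-0.155,0.074,0,0,-0.227,0.72],[0.27,-0.155,0.074,0,0,-0.227,0.72],[0.27,-0.155,0.074,0,0,-0.227,0.72],[0.27,-0.155,0.074,0,0,-0.227,0.72],[0.27,-0.155,0.074,0,0,-0.227,0.72],[0.27,-0.155,0.074,0,0,-0.227,0.72],[0.27,-0.155,0.074,0,0,-0.227,0.72],[0.27,-0.155,0.074,0,0,-0.227,0.72],[0.27,-0.155,0.074,0,0,-0.227,0.72]]]'

```text
time_s: 1.1
position: [0.3732, -0.2999, 0.151]
eef_rot: [3.034, 0.811, -0.0]
wrist_force: [-0.7, -0.9, -0.1]
finger_gap: 0.714
grasp_force: 0.0
```

Run:
```python
from h import *
s=r.sense();im=r.grab_frame('wrist')[:,:,::-1];cv2.imwrite('pics/w1.png',im)
u=pix([.375,-.298,.013],'wrist',s)[0];print(u)
m=(im.max(2)<60).astype(np.uint8)
n,l,st,ce=cv2.connectedComponentsWithStats(m)
for i in range(1,n):
    if st[i,4]>800: print(st[i],ce[i],plane(ce[i],.015,'wrist',s)[0].round(4))
go([.375,-.298,.02],30)
```

```text
[319.46956383 225.81370442]
[ 502    0  138  113 4659] [571.08413823  53.85039708] [ 0.5702 -0.3881  0.015 ]
[   0  110   98   77 1557] [ 43.57482338 140.59023764] [ 0.3301 -0.0876  0.015 ]
[ 522  173   62   60 1397] [552.99427344 201.87186829] [ 0.4827 -0.4456  0.015 ]
[ 293  197   57   58 2551] [321.06624853 225.28341827] [ 0.3765 -0.2986  0.015 ]
[    0   202   141   141 10211] [ 55.80197826 272.44980903] [ 0.2325 -0.1286  0.015 ]
[    0   274   640   206 60248] [311.9486622  419.20209799] [ 0.2089 -0.3852  0.015 ]
t 1.15 at [ 0.3731 -0.3     0.1511] yaw 29.89 F [ 0.1  0.2 -0.4] gap 0.719 j [-0.8  -0.05  1.65 -0.    1.53  0.25] 
MOVE [ 0.0027 -0.0009  0.1311] [ 0.0009  0.0003 -0.0019] rows 3.144528398910393 0.01683520819948778
```

View pics/w1.png

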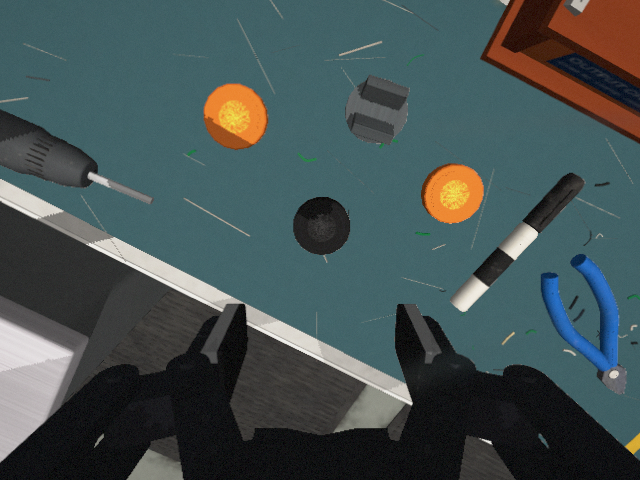

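The wrist picture shows the black flat pad at (321,225), clear of the orange decoys (236,117) and (453,193) and the V-head (377,110).

>>> play_rows --rows '[[[0.0035,0,0.04,0,0,0,0.72],[0.0035,0,0.08,0,0,0,0.72],[0.0035,0,0.11,0,0,0,0.72],[0.0035,0,0.133,0,0,0,0.72],[0.0035,0,0.133,0,0,0,0.72],[0.0035,0,0.133,0,0,0,0.4],[0.0035,0,0.133,0,0,0,0.4],[0.0035,0,0.133,0,0,0,0.4],[0.0035,0,0.133,0,0,0,0.4],[0.0035,0,0.133,0,0,0,0.4],[0.0035,0,0.133,0,0,0,0.4]]]' --grip_force 25

```text
time_s: 2.07
position: [0.3773, -0.2976, 0.0189]
eef_rot: [3.032, 0.813, 0.002]
wrist_force: [0.2, -0.5, 0.4]
finger_gap: 0.399
grasp_force: 0.0
```

>>> play_rows --rows '[[[0,0,0,0,0,0,0.2],[0,0,0,0,0,0,0.1],[0,0,0,0,0,0,0.1]]]'

```text
time_s: 2.32
position: [0.3768, -0.297, 0.0178]
eef_rot: [3.034, 0.814, 0.0]
wrist_force: [-0.0, 0.1, -0.5]
finger_gap: 0.099
grasp_force: 0.0
```

Run:
```python
from h import *
s=r.sense();im=r.grab_frame('wrist')[:,:,::-1];cv2.imwrite('pics/w2.png',im);go([.376,-.298,.15],30);print(s['grasp_force'])
```

```text
t 2.3667 at [ 0.3768 -0.297   0.0177] yaw 30.02 F [-0.5 -0.8  1.8] gap 0.098 j [-0.79  0.07  1.81 -0.    1.25  0.26] 
MOVE [-0.0012  0.0005 -0.1323] [0.     0.     0.0003] rows 3.172380421184379 0.0027846334350261517
0.0
```

View pics/w2.png

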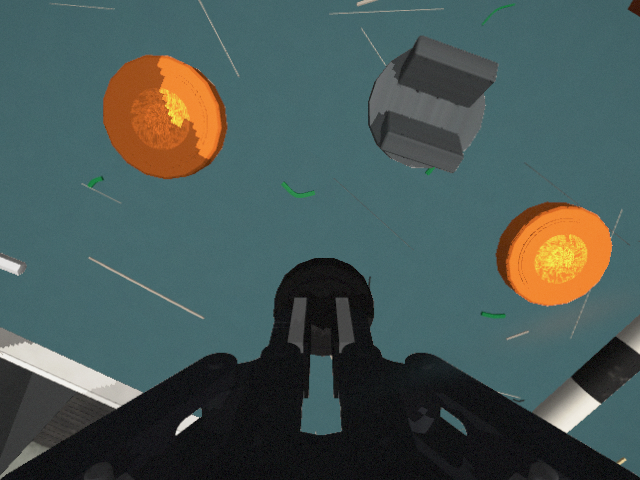

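The picture shows the fingers nearly shut with the black pad at (323,307), apparently under or ahead of the tips; I'll compute which.

Run:
```python
from h import *
s=r.sense();P,R=tcp(s)
for q in [(0,0,.017),(0,.005,.017),(.011,0,.017),(.011,.005,.0),(.011,.005,.017),(.011,.005,.007)]:
    print(q,pix(P+R.apply(q),'wrist',s)[0])
p=plane([(323,307),(323,258),(274,307),(372,307)],.017,'wrist',s);print(p.round(4),R.inv().apply(p-P).round(4))
```

```text
(0, 0, 0.017) [320.422108   293.48638963]
(0, 0.005, 0.017) [330.73169801 293.48283816]
(0.011, 0, 0.017) [320.41404377 272.35322792]
(0.011, 0.005, 0.0) [331.96113065 286.87292907]
(0.011, 0.005, 0.017) [330.91820469 272.35008026]
(0.011, 0.005, 0.007) [331.50739396 280.55379331]
[[ 0.3782 -0.2975  0.017 ]
 [ 0.3981 -0.2859  0.017 ]
 [ 0.3673 -0.2787  0.017 ]
 [ 0.389  -0.3162  0.017 ]] [[ 0.001   0.0011  0.0007]
 [ 0.024   0.0011  0.0007]
 [ 0.001  -0.0205  0.0007]
 [ 0.001   0.0228  0.0007]]
```

>>> play_rows --rows '[[[0,0,-0.02,0,0,0,0.1],[0,0,-0.02,0,0,0,0.74],[0,0,-0.02,0,0,0,0.74],[0,0,-0.02,0,0,0,0.74],[0,0,-0.02,0,0,0,0.74],[0,0,-0.01,0,0,0,0.74],[0,0,0.0,0,0,0,0.74],[0,0,0.004,0,0,0,0.74],[0,0,0.004,0,0,0,0.74]]]'

```text
time_s: 3.12
position: [0.3753, -0.2956, 0.0111]
eef_rot: [-3.03, -0.812, 0.004]
wrist_force: [0.2, 0.4, -0.4]
finger_gap: 0.741
grasp_force: 0.0
```

Run:
```python
from h import *
s=r.sense();im=r.grab_frame('wrist')[:,:,::-1]
b=r.grab_frame('scene')[:,:,::-1];u=pix([.377,-.298,.01],'scene')[0].astype(int);print(u)
c=cv2.resize(b[u[1]-50:u[1]+50,u[0]-50:u[0]+50],(480,480),interpolation=cv2.INTER_CUBIC)
w=im[180:420,160:480];w=cv2.resize(w,None,fx=1,fy=2)
cv2.imwrite('pics/c2.png',np.hstack([c,w]));go([.377,-.298,.0],30)
```

```text
[312 373]
t 3.2167 at [ 0.3763 -0.2966  0.0128] yaw 30.01 F [-0.2 -0.6  0.6] gap 0.74 j [-0.79  0.08  1.82 -0.    1.25  0.26] 
MOVE [-0.0001  0.0015  0.0128] [-0.0016  0.0005  0.0002] rows 0.3100248821068043 0.013732150436627587
```

View pics/c2.png

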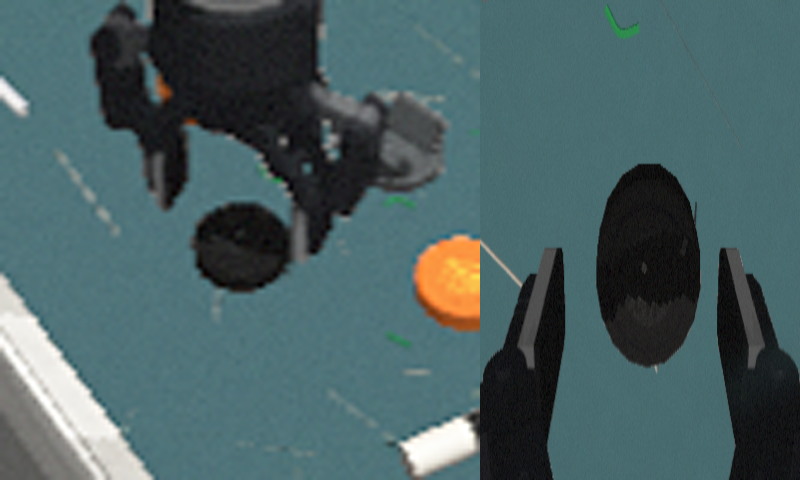

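The crops show the disc midway between the open fingers, with the tips slightly above the disc's mid height. I need to go a few mm lower.

>>> play_rows --rows '[[[0,0,0.004,0,0,0,0.74],[0,0,0.005,0,0,0,0.74],[0,0,0.005,0,0,0,0.6],[0,0,0.005,0,0,0,0.5],[0,0,0.005,0,0,0,0.4],[0,0,0.005,0,0,0,0.3],[0,0,0.005,0,0,0,0.3]]]'

```text
time_s: 3.8
position: [0.3773, -0.2974, 0.0103]
eef_rot: [3.033, 0.813, 0.002]
wrist_force: [-0.9, 1.9, 6.4]
finger_gap: 0.297
grasp_force: 3.3
```

>>> play_rows --rows '[[[0,0,0,0,0,0,0.2],[0,0,0,0,0,0,0.2],[0,0,0,0,0,0,0.2]]]'

```text
time_s: 4.05
position: [0.3774, -0.2973, 0.0107]
eef_rot: [3.033, 0.813, 0.002]
wrist_force: [-1.0, 2.9, 9.0]
finger_gap: 0.201
grasp_force: 4.3
```

Run:
```python
from h import *
s=r.sense();im=r.grab_frame('wrist')[:,:,::-1]
b=r.grab_frame('scene')[:,:,::-1];u=pix([.377,-.298,.01],'scene')[0].astype(int)
c=cv2.resize(b[u[1]-50:u[1]+50,u[0]-50:u[0]+50],(480,480),interpolation=cv2.INTER_CUBIC)
w=im[180:420,160:480];w=cv2.resize(w,None,fx=1,fy=2)
o=np.hstack([c,w]);o=np.clip(255*(o/255.)**.5,0,255).astype(np.uint8)
cv2.imwrite('pics/c3.png',o);go([.377,-.298,.0],30);print(s['grasp_force'])
```

```text
t 4.15 at [ 0.3774 -0.2973  0.0106] yaw 30.01 F [-2.1  2.2  9.3] gap 0.2 j [-0.79  0.08  1.82  0.    1.24  0.26] 
MOVE [-0.0007  0.0003  0.0106] [ 0.0015 -0.0009  0.0002] rows 0.25613824806143337 0.014116271444548053
4.255349765298888
```

View pics/c3.png

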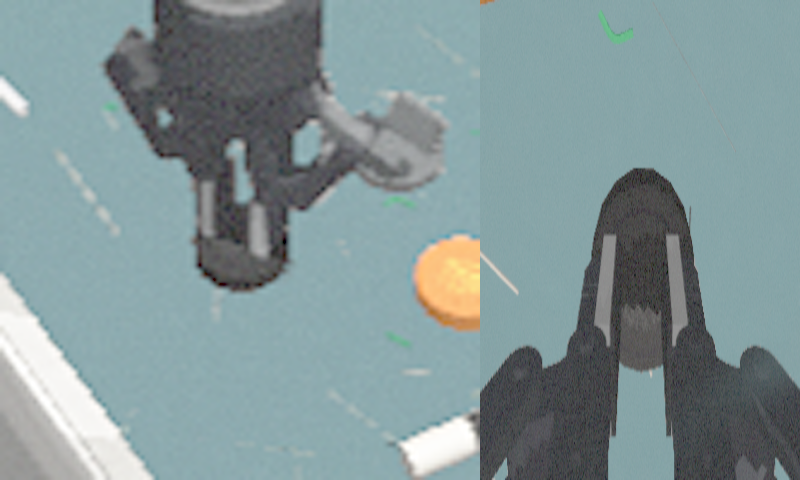

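The fingers are resting on top of the disc, so the real tips stand behind the TCP. I'll reopen, go lower, and watch the force.

>>> play_rows --rows '[[[0,0,-0.015,0,0,0,0.2],[0,0,-0.015,0,0,0,0.74],[0,0,-0.015,0,0,0,0.74],[0,0,-0.015,0,0,0,0.74],[0,0,-0.015,0,0,0,0.74],[0,0,-0.005,0,0,0,0.74],[0,0,0.003,0,0,0,0.74],[0,0,0.007,0,0,0,0.74],[0,0,0.01,0,0,0,0.74],[0,0,0.01,0,0,0,0.74]]]'

```text
time_s: 4.98
position: [0.376, -0.2963, -0.0028]
eef_rot: [-3.032, -0.813, 0.002]
wrist_force: [0.7, 1.1, 0.8]
finger_gap: 0.736
grasp_force: 0.0
```

>>> play_rows --rows '[[[0,0,0,0,0,0,0.6],[0,0,0,0,0,0,0.5],[0,0,0,0,0,0,0.45],[0,0,0,0,0,0,0.4],[0,0,0,0,0,0,0.4],[0,0,0,0,0,0,0.4]]]'

```text
time_s: 5.48
position: [0.3769, -0.2972, -0.001]
eef_rot: [3.034, 0.813, 0.001]
wrist_force: [-0.7, 0.4, -0.2]
finger_gap: 0.521
grasp_force: 25.6
```

Gripped at 0.52 (about 45 mm), no bench force. Lift and go over the jack.

Run:
```python
from h import *
go([.545,.158,.21],26)
```

```text
t 5.4833 at [ 0.3769 -0.2972 -0.001 ] yaw 30.01 F [-0.7  0.4 -0.2] gap 0.521 j [-0.79  0.1   1.83 -0.    1.21  0.26] 
MOVE [ 0.3733 -0.31   -0.2112] [ 0.0007 -0.0002  0.07  ] rows 12.68923446328815 0.5599014347529891
```

>>> play_rows --rows '[[[0,0,-0.03,0,0,0,0.4],[0,0,-0.07,0,0,0,0.4],[0.02,-0.017,-0.1,0,0,0.02,0.4],[0.05,-0.042,-0.13,0,0,0.04,0.4],[0.08,-0.066,-0.15,0,0,0.07,0.4],[0.11,-0.091,-0.17,0,0,0.07,0.4],[0.14,-0.116,-0.19,0,0,0.07,0.4],[0.17,-0.141,-0.21,0,0,0.07,0.4],[0.2,-0.166,-0.211,0,0,0.07,0.4],[0.23,-0.191,-0.211,0,0,0.07,0.4],[0.26,-0.216,-0.211,0,0,0.07,0.4],[0.29,-0.241,-0.211,0,0,0.07,0.4]]]'

```text
time_s: 6.48
position: [0.5063, 0.055, 0.2103]
eef_rot: [3.061, 0.707, 0.002]
wrist_force: [1.1, -0.1, -0.5]
finger_gap: 0.524
grasp_force: 26.0
```

>>> play_rows --rows '[[[0.028,-0.02,0,0,0,0,0.4],[0.055,-0.045,0,0,0,0,0.4],[0.079,-0.064,0,0,0,0,0.4],[0.079,-0.064,0,0,0,0,0.4],[0.079,-0.064,0,0,0,0,0.4],[0.079,-0.064,0,0,0,0,0.4]]]'

```text
time_s: 6.98
position: [0.5485, 0.1447, 0.2093]
eef_rot: [3.06, 0.707, -0.002]
wrist_force: [-0.2, -1.2, -0.2]
finger_gap: 0.519
grasp_force: 26.0
```

Run:
```python
from h import *
s=r.sense();im=r.grab_frame('wrist')[:,:,::-1];cv2.imwrite('pics/w4.png',im)
print(pix([[.608,.189,.064],[.453,.114,.101],[.6805,.033,.098]],'wrist',s),s['grasp_force'],s['finger_gap'])
go([.6,.18,.21],26)
```

```text
[[302.09285661 133.00892847]
 [302.49216072 358.41893698]
 [554.38981455 139.50546891]] 25.97439855337143 0.5188922789018445
t 7.0333 at [0.5485 0.1441 0.2096] yaw 25.95 F [-0.5  0.4 -0.8] gap 0.525 j [ 0.16  0.13  1.35 -0.    1.66  1.28] 
MOVE [ 0.062  -0.0097 -0.0005] [ 0.0005  0.0008 -0.0008] rows 1.5046559720310413 0.010163348656320154
```

View pics/w4.png

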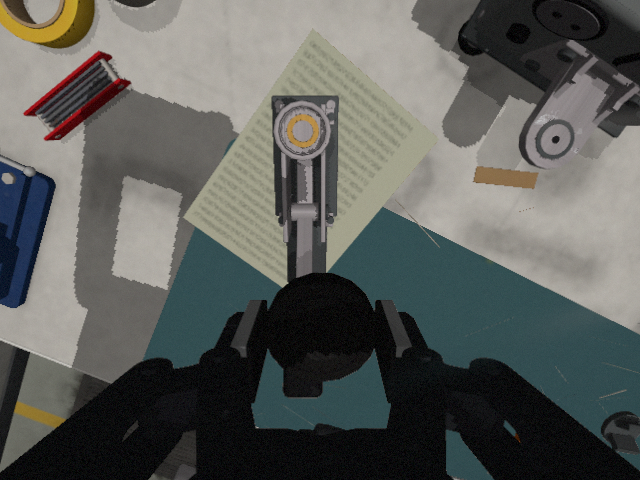

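The picture shows the saddle centred at (302,130), the lug ring at (555,139), and the pad held at (320,326). All agree with the top camera within 2 mm.

Run:
```python
from h import *
s=r.sense()
a=plane((302.3,130),.064,'wrist',s)[0];l=plane((555,139.5),.098,'wrist',s)[0]
top=plane([(243.9,234.1),(310.6,199.1)],.064,'top');print(a,l)
go([a[0],a[1],.085],26)
```

```text
[0.61011116 0.18923932 0.064     ] [0.68066648 0.03181759 0.098     ]
t 7.0333 at [0.5485 0.1441 0.2096] yaw 25.95 F [-0.5  0.4 -0.8] gap 0.525 j [ 0.16  0.13  1.35 -0.    1.66  1.28] 
MOVE [ 0.0752 -0.0136  0.1245] [ 0.0005  0.0008 -0.0008] rows 3.503349075679188 0.010163348656320154
```

>>> play_rows --rows '[[[0.035,-0.007,0.0,0,0,0,0.4],[0.075,-0.0135,0.0,0,0,0,0.4],[0.075,-0.0135,0.03,0,0,0,0.4],[0.075,-0.0135,0.06,0,0,0,0.4],[0.075,-0.0135,0.09,0,0,0,0.4],[0.075,-0.0135,0.12,0,0,0,0.4],[0.075,-0.0135,0.135,0,0,0,0.4],[0.075,-0.0135,0.135,0,0,0,0.4],[0.075,-0.0135,0.135,0,0,0,0.4],[0.075,-0.0135,0.135,0,0,0,0.4]]]'

```text
time_s: 7.87
position: [0.6116, 0.1893, 0.077]
eef_rot: [3.061, 0.705, 0.005]
wrist_force: [-0.9, -0.3, 0.4]
finger_gap: 0.521
grasp_force: 26.0
```

Run:
```python
from h import *
s=r.sense()
go([.6101,.1892,.059],26)
```

```text
t 7.8667 at [0.6116 0.1893 0.077 ] yaw 25.92 F [-0.9 -0.3  0.4] gap 0.521 j [ 0.21  0.35  1.35 -0.    1.43  1.33] 
MOVE [-0.0014 -0.0005  0.018 ] [ 0.001  -0.0033 -0.0013] rows 0.43207629958030375 0.029638513830945814
```

>>> play_rows --rows '[[[-0.001,0,0.005,0,0,0,0.4],[-0.001,0,0.009,0,0,0,0.4],[-0.001,0,0.012,0,0,0,0.4],[-0.001,0,0.014,0,0,0,0.4],[-0.001,0,0.014,0,0,0,0.4]]]'

```text
time_s: 8.28
position: [0.6096, 0.1897, 0.0608]
eef_rot: [3.061, 0.707, 0.001]
wrist_force: [1.1, 0.0, 0.5]
finger_gap: 0.525
grasp_force: 26.2
```

>>> play_rows --rows '[[[0,0,0.002,0,0,0,0.4],[0,0,0.004,0,0,0,0.4],[0,0,0.004,0,0,0,0.4]]]'

```text
time_s: 8.53
position: [0.61, 0.1899, 0.0581]
eef_rot: [3.061, 0.707, 0.003]
wrist_force: [-0.4, 0.3, 5.2]
finger_gap: 0.526
grasp_force: 26.4
```

Contact came at the predicted seated height. I'll release and rise straight up.

>>> play_rows --rows '[[[0,0,-0.001,0,0,0,0.6],[0,0,-0.001,0,0,0,0.75],[0,0,-0.001,0,0,0,0.75],[0,0,-0.001,0,0,0,0.75],[0,0,-0.03,0,0,0,0.75],[-0.03,0,-0.06,0,0,0,0.75],[-0.06,0,-0.09,0,0,0,0.75],[-0.07,0,-0.1,0,0,0,0.75],[-0.07,0,-0.1,0,0,0,0.75],[-0.07,0,-0.1,0,0,0,0.75]]]'

```text
time_s: 9.37
position: [0.5469, 0.159, 0.1576]
eef_rot: [3.061, 0.706, 0.004]
wrist_force: [-0.2, 0.3, 0.1]
finger_gap: 0.749
grasp_force: 0.0
```

Run:
```python
from h import *
s=r.sense();im=r.grab_frame('wrist')[:,:,::-1];cv2.imwrite('pics/w5.png',im)
rim=pix([[.610,.1895,.076]],'wrist',s)[0];print(rim)
g=cv2.cvtColor(im,cv2.COLOR_BGR2GRAY);m=(g<70).astype(np.uint8)
x0,y0=(rim-60).astype(int);x0=max(x0,0);y0=max(y0,0);sub=m[y0:y0+120,x0:x0+120]
n,l,st,ce=cv2.connectedComponentsWithStats(sub);
for i in range(1,n):
    if st[i,4]>300: print(st[i],ce[i]+[x0,y0])
go([.547,.158,.03],26)
```

```text
[320.58085598 139.94685383]
[  22   19   76  101 6544] [318.46653423 146.89990831]
t 9.4167 at [0.5465 0.159  0.1559] yaw 25.99 F [ 0.   0.1 -0.2] gap 0.748 j [0.18 0.15 1.43 0.   1.55 1.3 ] 
MOVE [0.     0.0011 0.1259] [-0.0002  0.0003 -0.0001] rows 3.0195277284724518 0.0030895175995513694
```

View pics/w5.png

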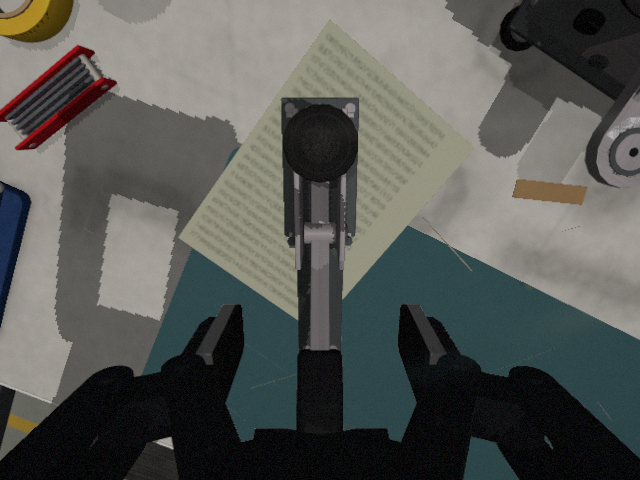

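The pad sits concentric and level on the saddle at (321,143). The jack axis runs straight through the tool at column 320. Next I grasp the jack body.

>>> play_rows --rows '[[[0,0,0.04,0,0,0,0.75],[0,0,0.08,0,0,0,0.75],[0,0,0.11,0,0,0,0.75],[0,0,0.13,0,0,0,0.75],[0,0,0.13,0,0,0,0.75],[0,0,0.13,0,0,0,0.75]]]'

```text
time_s: 9.92
position: [0.5448, 0.1588, 0.0233]
eef_rot: [-3.061, -0.707, 0.011]
wrist_force: [-0.9, -0.3, -0.1]
finger_gap: 0.749
grasp_force: 0.0
```

>>> play_rows --rows '[[[0,0,0,0,0,0,0.6],[0,0,0,0,0,0,0.5],[0,0,0,0,0,0,0.4],[0,0,0,0,0,0,0.3],[0,0,0,0,0,0,0.3],[0,0,0,0,0,0,0.3]]]' --grip_force 70

```text
time_s: 10.42
position: [0.5482, 0.1599, 0.0293]
eef_rot: [-3.06, -0.707, -0.008]
wrist_force: [-0.5, 1.6, 5.4]
finger_gap: 0.402
grasp_force: 71.9
```

Run:
```python
from h import *
go([.547,.158,.035],26)
```

```text
t 10.4167 at [0.5482 0.1599 0.0293] yaw 26.01 F [-0.5  1.6  5.4] gap 0.402 j [0.18 0.25 1.59 0.   1.3  1.3 ] 
MOVE [-0.0019  0.0012 -0.0057] [ 0.0003 -0.0051  0.0002] rows 0.1460573696398574 0.04112297514611721
```

>>> play_rows --rows '[[[0,0,-0.006,0,0,0,0.3],[0,0,-0.02,0,0,0,0.3],[0,0,-0.04,0,0,0,0.3],[0,0,-0.06,0,0,0,0.3],[0,0,-0.085,0,0,0,0.3],[-0.006,0.015,-0.11,0,0,0.09,0.3],[-0.015,0.04,-0.13,0,0,0.18,0.3],[-0.025,0.065,-0.15,0,0,0.27,0.3],[-0.035,0.09,-0.165,0,0,0.36,0.3],[-0.046,0.122,-0.17,0,0,0.454,0.3],[-0.046,0.122,-0.17,0,0,0.454,0.3],[-0.046,0.122,-0.17,0,0,0.454,0.3]]]'

```text
time_s: 11.42
position: [0.5575, 0.0268, 0.1947]
eef_rot: [3.141, -0.006, -0.007]
wrist_force: [-0.8, 1.4, -9.3]
finger_gap: 0.402
grasp_force: 72.1
```

Run:
```python
from h import *
s=r.sense();P,R=tcp(s);im=r.grab_frame('wrist')[:,:,::-1];cv2.imwrite('pics/w6.png',im)
print(s['grasp_force'],s['finger_gap'],s['wrist_force'],s['wrist_torque'])
print('pred ring',pix([.6805,.0325,.098],'wrist',s),'pred pad',pix(P+R.apply([.0685,0,-.047]),'wrist',s))
go([.6,.03,.1],0)
```

```text
72.07715034484863 0.4018337410620021 [-0.78423372  1.44776815 -9.25867068] [0.06292699 0.13356009 0.02171057]
pred ring [[309.50205451  45.7361136 ]] pred pad [[319.67954242 160.2019119 ]]
t 11.4667 at [0.5572 0.0282 0.1941] yaw -0.1 F [-0.4  0.2 -8. ] gap 0.403 j [-0.05  0.12  1.4  -0.    1.63  1.52] 
MOVE [ 0.0434 -0.0019  0.0939] [-0.0002  0.0055 -0.0018] rows 2.47992641932344 0.04670661277157895
```

View pics/w6.png

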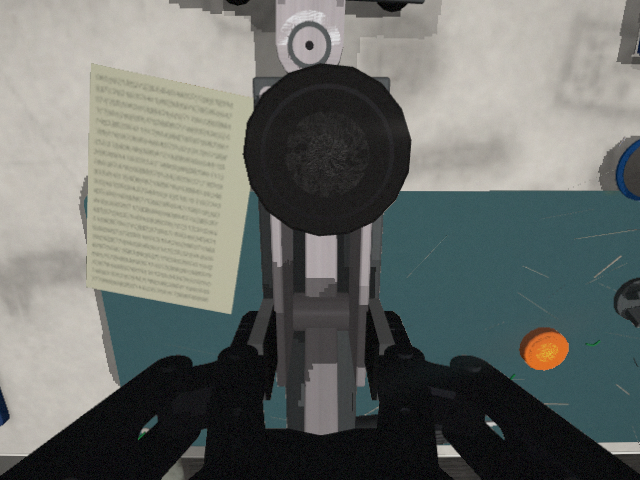

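The picture shows the ring at (309,44.5), as predicted, and the pad at (327.5,150), which is about 2 mm to the right. I'll check with row profiles whether the jack or only the pad is off-axis.

Run:
```python
from h import *
im=cv2.imread('pics/w6.png');g=cv2.cvtColor(cv2.GaussianBlur(im,(1,5),0),cv2.COLOR_BGR2GRAY).astype(int)
for y in (85,242,250,258,266,274,290,300,345,360):
    d=np.abs(np.diff(g[y]));i=np.where(d>22)[0];i=[k for k in i if 245<k<400];print(y,[(k,int(g[y,k+1]-g[y,k])) for k in i])
print(r.sense()['wrist_torque'])
```

```text
85 [(np.int64(251), -46), (np.int64(252), -72), (np.int64(389), 53), (np.int64(390), 25)]
242 [(np.int64(259), -25), (np.int64(270), 63), (np.int64(271), 25), (np.int64(272), 24), (np.int64(280), -59), (np.int64(292), -26), (np.int64(304), 71), (np.int64(305), 36), (np.int64(306), 24), (np.int64(336), -72), (np.int64(337), -37), (np.int64(359), 23), (np.int64(360), 41), (np.int64(361), 25), (np.int64(370), -61)]
250 [(np.int64(260), -25), (np.int64(270), 34), (np.int64(271), 42), (np.int64(272), 30), (np.int64(281), -45), (np.int64(292), -28), (np.int64(304), 66), (np.int64(305), 39), (np.int64(306), 25), (np.int64(336), -71), (np.int64(337), -35), (np.int64(359), 35), (np.int64(360), 32), (np.int64(361), 29), (np.int64(369), -27), (np.int64(370), -43)]
258 [(np.int64(260), -29), (np.int64(271), 63), (np.int64(272), 32), (np.int64(281), -48), (np.int64(292), -23), (np.int64(304), 68), (np.int64(305), 39), (np.int64(306), 25), (np.int64(336), -70), (np.int64(337), -35), (np.int64(359), 48), (np.int64(360), 24), (np.int64(361), 30), (np.int64(369), -60)]
266 [(np.int64(271), 33), (np.i
[... 300 characters left out ...]
(np.int64(305), 39), (np.int64(306), 27), (np.int64(336), -68), (np.int64(337), -32), (np.int64(358), 23), (np.int64(359), 40), (np.int64(360), 24), (np.int64(368), -33), (np.int64(369), -60), (np.int64(374), 31)]
290 [(np.int64(262), -31), (np.int64(272), 41), (np.int64(304), 38), (np.int64(358), 39), (np.int64(368), -64), (np.int64(369), -31), (np.int64(374), 34), (np.int64(378), 24)]
300 [(np.int64(358), 36), (np.int64(367), -29), (np.int64(368), -34)]
345 [(np.int64(262), -25), (np.int64(276), 45), (np.int64(364), -43), (np.int64(378), 30), (np.int64(379), 26)]
360 [(np.int64(276), 27), (np.int64(277), 28), (np.int64(363), -25), (np.int64(364), -25)]
[ 0.02989758  0.13928754 -0.03756668]
```

The jack's own features are centred at column 320.8, so the jack is on-axis and the pad has only slid about 2 mm within the cup clearance. I'll lower at a standoff in front of the lug.

>>> play_rows --rows '[[[-0.012,-0.004,0.03,0,0,0,0.3],[-0.012,-0.004,0.06,0,0,0,0.3],[-0.012,-0.004,0.09,0,0,0,0.3],[-0.012,-0.004,0.115,0,0,0,0.3],[-0.012,-0.004,0.135,0,0,0,0.3],[-0.012,-0.004,0.15,0,0,0,0.3],[-0.012,-0.004,0.157,0,0,0,0.3],[-0.012,-0.004,0.157,0,0,0,0.3],[-0.012,-0.004,0.157,0,0,0,0.3]]]'

```text
time_s: 12.22
position: [0.546, 0.0337, 0.039]
eef_rot: [3.142, 0.001, -0.003]
wrist_force: [0.2, -0.8, -8.0]
finger_gap: 0.402
grasp_force: 72.0
```

Run:
```python
from h import *
s=r.sense();b=r.grab_frame('scene')
im=cv2.cvtColor(r.grab_frame('wrist'),cv2.COLOR_RGB2GRAY);cv2.imwrite('pics/w7.png',im)
c=cv2.HoughCircles(cv2.medianBlur(im,5),cv2.HOUGH_GRADIENT,1.5,80,param1=80,param2=35,minRadius=70,maxRadius=95);print(c)
go([.6132,.0325,.033],0);print(s['wrist_torque'])
```

```text
[[[326.25 155.25  84.25]]]
t 12.3167 at [0.5478 0.0333 0.0411] yaw 0.02 F [ 0.1 -0.4 -8. ] gap 0.404 j [-0.04  0.19  1.63 -0.    1.32  1.53] 
MOVE [0.0654 0.0009 0.0083] [ 0.0003 -0.0028  0.0004] rows 1.5805916722427942 0.022456895493765068
[-0.0773883   0.05896395  0.00792772]
```

>>> play_rows --rows '[[[0,0,0.004,0,0,0,0.3],[0,0,0.0085,0,0,0,0.3],[0,0,0.0085,0,0,0,0.3],[0,0,0.0085,0,0,0,0.3]]]'

```text
time_s: 12.65
position: [0.5463, 0.0331, 0.0309]
eef_rot: [3.142, -0.0, -0.002]
wrist_force: [0.5, -0.2, -8.9]
finger_gap: 0.401
grasp_force: 72.1
```

Run:
```python
from h import *
go([.6132,.0325,.0293],0)
```

```text
t 12.65 at [0.5463 0.0331 0.0309] yaw -0.02 F [ 0.5 -0.2 -8.9] gap 0.401 j [-0.04  0.2   1.64 -0.    1.3   1.53] 
MOVE [0.0669 0.0006 0.0015] [ 0.0001  0.001  -0.0003] rows 1.6057647974917275 0.008006754291641166
```

>>> play_rows --rows '[[[0.008,0,0,0,0,0,0.3],[0.017,0,0,0,0,0,0.3],[0.026,0,0,0,0,0,0.3],[0.035,0,0,0,0,0,0.3],[0.044,0,0,0,0,0,0.3],[0.053,0,0,0,0,0,0.3],[0.061,0,0,0,0,0,0.3],[0.0665,0,0,0,0,0,0.3],[0.0665,0,0,0,0,0,0.3],[0.0665,0,0,0,0,0,0.3],[0.0665,0,0,0,0,0,0.3]]]'

```text
time_s: 13.57
position: [0.6126, 0.0331, 0.0309]
eef_rot: [3.142, -0.0, -0.002]
wrist_force: [-0.2, -0.0, -8.6]
finger_gap: 0.399
grasp_force: 72.1
```

Run:
```python
from h import *
s=r.sense();g=cv2.cvtColor(r.grab_frame('wrist'),cv2.COLOR_RGB2GRAY);cv2.imwrite('pics/w8.png',g)
c=cv2.HoughCircles(cv2.medianBlur(g,5),cv2.HOUGH_GRADIENT,1.5,30,param1=80,param2=35,minRadius=35,maxRadius=95);print(c)
print('pred ring',pix([[.681,.0325,.098],[.681,.0455,.098]],'wrist',s))
P,R=tcp(s);print('saddle axis at ring height',pix(P+R.apply([.0678,0,P[2]-.098]),'wrist',s))
go([.6132,.0325,.0293],0)
```

```text
[[[320.25 168.75  46.4 ]
  [317.25 345.75  87.5 ]
  [290.25 176.25  57.5 ]
  [317.25 270.75  56.15]
  [344.25 189.75  79.1 ]
  [273.75 338.25  38.  ]]]
pred ring [[322.41454916 168.9182916 ]
 [261.79806475 168.97384394]]
saddle axis at ring height [[319.48566685 171.17901334]]
t 13.6167 at [0.6126 0.0331 0.0309] yaw -0.01 F [ 0.9 -0.2 -8. ] gap 0.4 j [-0.04  0.34  1.47 -0.    1.34  1.53] 
MOVE [0.0006 0.0006 0.0016] [ 0.0001  0.0011 -0.0002] rows 0.04479559800630074 0.008716336149590427
```

Ring measured at (320,169) and the saddle axis projects to (320,171), so they agree within 0.5 mm. Setting down now.

>>> play_rows --rows '[[[0.0005,0,0.001,0,0,0,0.3],[0.0005,0,0.002,0,0,0,0.3],[0.0005,0,0.003,0,0,0,0.3],[0.0005,0,0.003,0,0,0,0.3]]]'

```text
time_s: 13.95
position: [0.6136, 0.0331, 0.0294]
eef_rot: [3.141, -0.0, 0.0]
wrist_force: [-3.9, -0.1, -1.3]
finger_gap: 0.4
grasp_force: 72.8
```

>>> play_rows --rows '[[[0,0,0.0007,0,0,0,0.3],[0,0,0.0012,0,0,0,0.3],[0,0,0.0012,0,0,0,0.3]]]'

```text
time_s: 14.2
position: [0.6136, 0.0331, 0.0294]
eef_rot: [3.141, -0.0, 0.001]
wrist_force: [-7.3, 0.2, 4.4]
finger_gap: 0.401
grasp_force: 73.7
```

>>> play_rows --rows '[[[0,0,-0.001,0,0,0,0.45],[0,0,-0.001,0,0,0,0.6],[0,0,-0.001,0,0,0,0.65],[0,0,-0.001,0,0,0,0.65],[-0.003,0,-0.03,0,0,0,0.65],[-0.01,0,-0.06,0,0,0,0.65],[-0.03,0,-0.1,0,0,0,0.65],[-0.05,0,-0.13,0,0,0,0.65],[-0.05,0,-0.13,0,0,0,0.65],[-0.05,0,-0.13,0,0,0,0.65]]]'

```text
time_s: 15.03
position: [0.5653, 0.0331, 0.1612]
eef_rot: [3.141, -0.0, 0.013]
wrist_force: [-1.0, 0.0, -0.3]
finger_gap: 0.645
grasp_force: 0.0
```

Run:
```python
from h import *
s=r.sense();P,R=tcp(s);im=r.grab_frame('wrist')[:,:,::-1];cv2.imwrite('pics/w9.png',im)
g=cv2.cvtColor(im,cv2.COLOR_BGR2GRAY).astype(int)
c=cv2.HoughCircles(cv2.medianBlur(g.astype(np.uint8),3),cv2.HOUGH_GRADIENT,1.5,20,param1=80,param2=30,minRadius=12,maxRadius=50)
for k in c[0][:6]:print(k,plane(k[:2],.098,'wrist',s)[0].round(4))
pr=pix([[.681,.0325,.098],[.6112,.0325,.052],[.513,.0325,.101],[.711,.0325,.005]],'wrist',s);print(pr)
for y in map(int,(pr[1,1]-25,pr[1,1]-12,pr[2,1]-20,pr[2,1])):
    y=min(y,470);d=np.diff(g[y]);i=[(k,int(d[k])) for k in np.where(abs(d)>25)[0] if 230<k<410];print(y,i)
go([.513,.0325,.125],0)
```

```text
[320.25  57.75  34.2 ] [0.6775 0.033  0.098 ]
[132.75     260.25      49.050003] [0.5665 0.1465 0.098 ]
[111.75 216.75  44.1 ] [0.5934 0.1549 0.098 ]
[318.75     129.75      40.800003] [0.6417 0.0338 0.098 ]
[117.75 242.25  45.75] [0.5779 0.1539 0.098 ]
[147.75 239.25  47.4 ] [0.5797 0.1356 0.098 ]
[[321.19246322  50.27870054]
 [321.03091592 176.53257315]
 [321.15804483 341.06366492]
 [320.92302886  31.81308059]]
151 [(np.int64(278), -36), (np.int64(294), 57), (np.int64(299), -53), (np.int64(311), 79), (np.int64(329), -73), (np.int64(330), -33), (np.int64(341), 58), (np.int64(342), 35), (np.int64(346), -53), (np.int64(357), 37), (np.int64(358), 57)]
164 [(np.int64(278), -37), (np.int64(283), -31), (np.int64(294), 65), (np.int64(295), 30), (np.int64(299), -49), (np.int64(304), 28), (np.int64(332), -29), (np.int64(341), 56), (np.int64(342), 30), (np.int64(346), -64), (np.int64(347), -27), (np.int64(357), 61), (np.int64(358), 30)]
321 [(np.int64(239), -28), (np.int64(253), 47), (np.int64(296), -33), (np.int64(344), 53), (np.int64(387), -45), (np.int64(402), 26)]
341 [(np.int64(254), 50), (np.int64(296), -27), (np.int64(344), 62), (np.int64(386), -41)]
t 15.0833 at [0.5644 0.0331 0.1584] yaw -0.01 F [ 0.2 -0.5 -1. ] gap 0.652 j [-0.04  0.14  1.44 -0.    1.55  1.53] 
MOVE [-0.0515  0.0006  0.0332] [ 0.0003 -0.0037 -0.0002] rows 1.470353154221003 0.029771053674404677
```

Run:
```python
from h import *
r.grab_frame('top');s=r.sense();P,R=tcp(s);im=r.grab_frame('wrist')[:,:,::-1]
t=r.grab_frame('top')[:,:,::-1];cv2.imwrite('pics/t2.png',t);cv2.imwrite('pics/w10.png',im)
g=cv2.cvtColor(im,cv2.COLOR_BGR2GRAY)
print(P,pix([[.681,.0325,.098]],'wrist',s))
sub=g[15:100,280:362];_,m=cv2.threshold(sub,0,1,cv2.THRESH_BINARY_INV+cv2.THRESH_OTSU)
n,l,st,ce=cv2.connectedComponentsWithStats(m.astype(np.uint8))
for i in range(1,n):
    if st[i,4]>6: print(st[i],ce[i]+[280,15],plane(ce[i]+[280,15],.098,'wrist',s)[0].round(4))
col=g[:,318:323].mean(1).astype(int);print(list(col[0:150:2]))
# axle bar/cheek rear ends: column profile through cheek
print(list(g[120:260:2,297]))
```

```text
[0.56369346 0.03310585 0.15656971] [[321.19252197  43.29686044]]
[   0    0   82   85 1942] [318.9438723   82.79299691] [0.6627 0.0337 0.098 ]
[ 15   0  52  59 914] [320.3654267  44.1214442] [0.6806 0.0329 0.098 ]
[36 23 10 12 92] [320.5326087   43.44565217] [0.6809 0.0328 0.098 ]
[np.int64(140), np.int64(158), np.int64(160), np.int64(155), np.int64(150), np.int64(152), np.int64(155), np.int64(142), np.int64(71), np.int64(70), np.int64(71), np.int64(133), np.int64(142), np.int64(143), np.int64(143), np.int64(142), np.int64(142), np.int64(144), np.int64(143), np.int64(104), np.int64(29), np.int64(28), np.int64(30), np.int64(31), np.int64(42), np.int64(142), np.int64(143), np.int64(144), np.int64(143), np.int64(143), np.int64(144), np.int64(143), np.int64(144), np.int64(70), np.int64(72), np.int64(70), np.int64(84), np.int64(124), np.int64(148), np.int64(145), np.int64(145), np.int64(148), np.int64(149), np.int64(103), np.int64(32), np.int64(8), np.int64(18), np.int64(13), np.int64(6), np.int64(68), np.int64(99), np.int64(114), np.int64(115), np.int64(117), np.int64(123), np.int64(128)
[... 609 characters left out ...]
t8(136), np.uint8(138), np.uint8(131), np.uint8(136), np.uint8(133), np.uint8(134), np.uint8(134), np.uint8(132), np.uint8(132), np.uint8(132), np.uint8(134), np.uint8(135), np.uint8(133), np.uint8(133), np.uint8(130), np.uint8(130), np.uint8(133), np.uint8(133), np.uint8(130), np.uint8(130), np.uint8(130), np.uint8(74), np.uint8(69), np.uint8(45), np.uint8(41), np.uint8(40), np.uint8(40), np.uint8(39), np.uint8(41), np.uint8(42), np.uint8(44), np.uint8(39), np.uint8(42), np.uint8(42), np.uint8(40), np.uint8(50), np.uint8(56), np.uint8(53), np.uint8(51), np.uint8(49), np.uint8(52), np.uint8(64), np.uint8(54), np.uint8(52), np.uint8(50), np.uint8(67), np.uint8(67), np.uint8(65), np.uint8(65)]
```

Run:
```python
from h import *
s=r.sense();a=plane((320.5,97.5),.074,'wrist',s)[0]+[.0225,0,0];b=plane((297,204),.052,'wrist',s)[0]+[.092,0,0];print('saddle x from pad rear, cheek rear',a,b)
g=cv2.cvtColor(cv2.imread('pics/w10.png'),cv2.COLOR_BGR2GRAY);print(list(map(int,g[300:440:4,320])))
for z in(.101,):print(plane([(320,290),(320,341),(320,400)],z,'wrist',s))
print(pix([[.513,.0328,.101],[.542,.0328,.085],[.484,.0328,.12]],'wrist',s))
go([.513,.0328,.14],0)
```

```text
saddle x from pad rear, cheek rear [0.67884151 0.03285826 0.074     ] [0.68193894 0.0489376  0.052     ]
[20, 12, 21, 15, 21, 18, 21, 10, 23, 21, 27, 26, 11, 21, 19, 18, 22, 20, 17, 24, 21, 20, 20, 16, 15, 67, 66, 64, 65, 67, 66, 65, 65, 67, 4]
[[0.54820691 0.03321113 0.101     ]
 [0.51366596 0.03324451 0.101     ]
 [0.46915443 0.03328792 0.101     ]]
[[320.71720754 341.9358038 ]
 [320.68801377 288.43641459]
 [320.75082857 401.72922589]]
t 15.2333 at [0.5631 0.0331 0.1548] yaw -0.01 F [ 0.  -0.1  0.4] gap 0.648 j [-0.04  0.14  1.45 -0.    1.55  1.53] 
MOVE [-0.05    0.0003  0.015 ] [-0.      0.0035 -0.0003] rows 1.2529392880894232 0.02787588258635252
```

Saddle x is 0.679–0.682 against ring x 0.681, so the placing is good. Next I hover over the grip with the fingers shut and tilted back 0.25 rad.

>>> play_rows --rows '[[[-0.02,0,0.005,0,-0.1,0,0.3],[-0.04,0,0.012,0,-0.2,0,0.0],[-0.04,0,0.012,0,-0.25,0,0.0],[-0.04,0,0.012,0,-0.25,0,0.0],[-0.04,0,0.012,0,-0.25,0,0.0],[-0.04,0,0.012,0,-0.25,0,0.0],[-0.04,0,0.012,0,-0.25,0,0.0],[-0.04,0,0.012,0,-0.25,0,0.0]]]' --grip_force 40

```text
time_s: 15.9
position: [0.5237, 0.0331, 0.1454]
eef_rot: [3.117, -0.0, -0.39]
wrist_force: [-0.7, 0.4, -0.1]
finger_gap: -0.004
grasp_force: 0.0
```

```bash
cat >> h.py <<'E'
def arc(th,off=0.0,sx=.681,y=.0328):
    # grip-centre at handle angle th -> world; and tool-frame delta for TCP to put (tool z=off) point there
    s=r.sense();P,R=tcp(s);a0=np.arctan2(.073,.098);L=np.hypot(.073,.098)
    g=np.array([sx-.070-L*np.cos(a0-th),y,.028+L*np.sin(a0-th)])
    return R.inv().apply(g-P)-[0,0,off],g
E
python3 - <<'E'
from h import *
s=r.sense();P,R=tcp(s);print(P,R.as_matrix().round(3)[:,2],s['wrist_force'],s['finger_gap'])
for t in(0,.1,.2,.3,.34):print(t,*[v.round(4) for v in arc(t)])
E
```

```text
[0.52365965 0.03314523 0.14541981] [-0.246 -0.    -0.969] [-0.66437373  0.35822566 -0.12214599] -0.0037023982790414718
0 [0.0006 0.0003 0.0457] [0.513  0.0328 0.101 ]
0.1 [-0.0035  0.0003  0.0572] [0.5062 0.0328 0.0909]
0.2 [-0.0064  0.0003  0.069 ] [0.5005 0.0328 0.0801]
0.3 [-0.0081  0.0003  0.0811] [0.4958 0.0328 0.0688]
0.34 [-0.0085  0.0003  0.086 ] [0.4943 0.0328 0.0641]
```

>>> play_rows --rows '[[[0,0,0.012,0,0,0,0],[0,0,0.022,0,0,0,0],[0,0,0.027,0,0,0,0],[0,0,0.03,0,0,0,0],[0,0,0.03,0,0,0,0]]]'

```text
time_s: 16.32
position: [0.5152, 0.0331, 0.1146]
eef_rot: [-3.117, 0.0, 0.396]
wrist_force: [0.7, 0.2, -0.2]
finger_gap: -0.001
grasp_force: 0.0
```

>>> play_rows --rows '[[[0,0,0.004,0,0,0,0],[0,0,0.007,0,0,0,0],[0,0,0.01,0,0,0,0],[0,0,0.01,0,0,0,0]]]'

```text
time_s: 16.65
position: [0.5134, 0.0331, 0.1056]
eef_rot: [3.117, -0.0, -0.393]
wrist_force: [-0.6, -0.1, -1.1]
finger_gap: -0.001
grasp_force: 0.0
```

>>> play_rows --rows '[[[-0.001,0,0.004,0,0,0,0],[-0.002,0,0.007,0,0,0,0],[-0.003,0,0.01,0,0,0,0],[-0.003,0,0.01,0,0,0,0]]]'

```text
time_s: 16.98
position: [0.5084, 0.0331, 0.0974]
eef_rot: [3.117, -0.0, -0.39]
wrist_force: [1.2, 0.3, 2.0]
finger_gap: 0.004
grasp_force: 1.5
```

Contact felt at the grip (2 N). Take a reference scene frame, then press along the arc.

Run:
```python
from h import *
cv2.imwrite('pics/s_ref.png',r.grab_frame('scene')[:,:,::-1])
s=r.sense();print(s['position'],s['wrist_force'])
```

```text
[0.50873087 0.03310929 0.09772228] [1.03440377 0.7929445  3.54192803]
```

>>> play_rows --rows '[[[-0.001,0,0.002,0,0,0,0],[-0.0015,0,0.004,0,0,0,0],[-0.002,0,0.006,0,0,0,0],[-0.003,0,0.008,0,0,0,0],[-0.0035,0,0.01,0,0,0,0],[-0.004,0,0.012,0,0,0,0],[-0.004,0,0.012,0,0,0,0]]]'

```text
time_s: 17.62
position: [0.5013, 0.0331, 0.0862]
eef_rot: [3.117, -0.0, -0.392]
wrist_force: [1.9, 0.9, 4.0]
finger_gap: 0.004
grasp_force: 1.8
```

>>> play_rows --rows '[[[-0.0005,0,0.002,0,0,0,0],[-0.001,0,0.004,0,0,0,0],[-0.0015,0,0.006,0,0,0,0],[-0.002,0,0.008,0,0,0,0],[-0.0025,0,0.01,0,0,0,0],[-0.0025,0,0.01,0,0,0,0]]]'

```text
time_s: 18.12
position: [0.4987, 0.0331, 0.0811]
eef_rot: [3.118, -0.0, -0.382]
wrist_force: [2.2, -0.4, 15.3]
finger_gap: -0.005
grasp_force: 7.7
```

```bash
cat > flow.py <<'E'
from h import *
a=cv2.imread('pics/s_ref.png',0);b=cv2.cvtColor(r.grab_frame('scene'),cv2.COLOR_RGB2GRAY)
s=r.sense();print(s['time_s'],np.round(s['position'],4),np.round(s['wrist_force'],1))
for nm,X,h in [('lug',[.681,.0328,.098],9),('front',[.735,.0328,.1],16),('rear',[.84,-.02,.12],14),('bench obj',[.5956,-.27,.045],10)]:
    u=pix(X,'scene')[0];x,y=u.round().astype(int)
    t=a[y-h:y+h+1,x-h:x+h+1];w=b[y-h-15:y+h+16,x-h-15:x+h+16]
    q=cv2.matchTemplate(w,t,cv2.TM_CCOEFF_NORMED);_,v,_,l=cv2.minMaxLoc(q)
    k=q[max(l[1]-1,0):l[1]+2,l[0]];sub=(k[0]-k[2])/(2*(k[0]-2*k[1]+k[2])) if len(k)==3 else 0
    k=q[l[1],max(l[0]-1,0):l[0]+2];sx=(k[0]-k[2])/(2*(k[0]-2*k[1]+k[2])) if len(k)==3 else 0
    print(nm,u.round(),'shift px',round(l[0]-15+sx,2),round(l[1]-15+sub,2),'score',round(v,2))
print('10mm up =',(pix([.681,.0328,.108],'scene')-pix([.681,.0328,.098],'scene')).round(2),'10mm +x',(pix([.691,.0328,.098],'scene')-pix([.681,.0328,.098],'scene')).round(2))
E
python3 flow.py
```

```text
18.1667 [0.4988 0.0331 0.0812] [ 1.9  0.2 16.9]
lug [339. 225.] shift px 0.1 -0.34 score 0.94
front [355. 219.] shift px 0.34 -0.66 score 0.96
rear [397. 210.] shift px -0.3 -0.13 score 0.99
bench obj [382. 316.] shift px -0.02 -0.07 score 1.0
10mm up = [[ 0.07 -2.98]] 10mm +x [[ 2.97 -1.17]]
```

>>> play_rows --rows '[[[-0.0005,0,0.002,0,0,0,0],[-0.001,0,0.004,0,0,0,0],[-0.0015,0,0.006,0,0,0,0],[-0.002,0,0.008,0,0,0,0],[-0.002,0,0.01,0,0,0,0],[-0.0022,0,0.012,0,0,0,0],[-0.0022,0,0.012,0,0,0,0],[-0.0022,0,0.012,0,0,0,0]]]'

```text
time_s: 18.83
position: [0.4938, 0.0331, 0.0704]
eef_rot: [3.118, -0.0, -0.382]
wrist_force: [1.6, 0.0, 15.8]
finger_gap: -0.001
grasp_force: 8.1
```

```bash
python3 flow.py
```

```text
18.8833 [0.4937 0.0331 0.0704] [ 1.3  0.5 16.6]
lug [339. 225.] shift px 0.54 -2.06 score 0.86
front [355. 219.] shift px 0.93 -2.32 score 0.96
rear [397. 210.] shift px 0.56 -1.1 score 0.98
bench obj [382. 316.] shift px -0.02 -0.08 score 1.0
10mm up = [[ 0.07 -2.98]] 10mm +x [[ 2.97 -1.17]]
```

>>> play_rows --rows '[[[-0.0004,0,0.002,0,0,0,0],[-0.0008,0,0.004,0,0,0,0],[-0.0011,0,0.006,0,0,0,0],[-0.0014,0,0.008,0,0,0,0],[-0.0015,0,0.01,0,0,0,0],[-0.0015,0,0.01,0,0,0,0],[-0.0015,0,0.01,0,0,0,0]]]'

```text
time_s: 19.47
position: [0.4903, 0.0331, 0.0611]
eef_rot: [3.118, -0.0, -0.381]
wrist_force: [2.0, 0.6, 15.5]
finger_gap: 0.0
grasp_force: 8.3
```

```bash
python3 flow.py
```

```text
19.5167 [0.4903 0.0331 0.0611] [ 2.3 -0.1 15.8]
lug [339. 225.] shift px 1.05 -3.58 score 0.82
front [355. 219.] shift px 1.15 -3.84 score 0.95
rear [397. 210.] shift px -0.64 -1.02 score 0.97
bench obj [382. 316.] shift px -0.02 -0.08 score 1.0
10mm up = [[ 0.07 -2.98]] 10mm +x [[ 2.97 -1.17]]
```

>>> play_rows --rows '[[[-0.0001,0,0.001,0,0,0,0],[-0.0002,0,0.002,0,0,0,0],[-0.0003,0,0.003,0,0,0,0],[-0.0004,0,0.004,0,0,0,0],[-0.0004,0,0.004,0,0,0,0],[-0.0004,0,0.004,0,0,0,0]]]'

```text
time_s: 20.02
position: [0.4893, 0.0331, 0.0577]
eef_rot: [3.118, -0.0, -0.379]
wrist_force: [2.5, 0.5, 17.4]
finger_gap: 0.001
grasp_force: 8.9
```

```bash
python3 flow.py
```

```text
20.0667 [0.4892 0.0331 0.0577] [ 2.3  0.  17.4]
lug [339. 225.] shift px 0.82 -4.1 score 0.81
front [355. 219.] shift px 1.29 -4.32 score 0.93
rear [397. 210.] shift px 0.82 -1.83 score 0.97
bench obj [382. 316.] shift px -0.02 -0.07 score 1.0
10mm up = [[ 0.07 -2.98]] 10mm +x [[ 2.97 -1.17]]
```

>>> play_rows --rows '[[[-0.0001,0,0.001,0,0,0,0],[-0.0002,0,0.002,0,0,0,0],[-0.0002,0,0.002,0,0,0,0],[-0.0002,0,0.002,0,0,0,0],[-0.0002,0,0.002,0,0,0,0]]]'

```text
time_s: 20.48
position: [0.4888, 0.0331, 0.056]
eef_rot: [3.119, -0.0, -0.379]
wrist_force: [1.6, 0.4, 18.1]
finger_gap: 0.001
grasp_force: 9.1
```

```bash
python3 flow.py
python3 - <<'E'
from h import *
# front feet clearance check: save scene/wrist, and rotation of transformer from flow of front vs rear
s=r.sense();im=cv2.cvtColor(r.grab_frame('wrist'),cv2.COLOR_RGB2GRAY);cv2.imwrite('pics/w11.png',im)
print(s['position'],s['wrist_torque'],s['joint_vel'])
E
```

```text
20.5333 [0.4887 0.0331 0.056 ] [ 1.2 -0.2 18. ]
lug [339. 225.] shift px 0.75 -4.35 score 0.8
front [355. 219.] shift px 1.31 -4.65 score 0.93
rear [397. 210.] shift px 0.74 -1.91 score 0.97
bench obj [382. 316.] shift px -0.02 -0.07 score 1.0
10mm up = [[ 0.07 -2.98]] 10mm +x [[ 2.97 -1.17]]
[0.48874498 0.03309891 0.05600945] [0.03397777 0.2119985  0.00951185] [ 0.00074662 -0.00056315 -0.00042488  0.00037165 -0.00048829  0.00073653]
```

>>> play_rows --rows '[[[-0.0001,0,0.001,0,0,0,0],[-0.0002,0,0.002,0,0,0,0],[-0.0002,0,0.002,0,0,0,0],[-0.0002,0,0.002,0,0,0,0]]]'

```text
time_s: 20.92
position: [0.4887, 0.0331, 0.0557]
eef_rot: [3.119, -0.0, -0.376]
wrist_force: [0.7, 0.2, 24.2]
finger_gap: 0.002
grasp_force: 11.9
```

```bash
python3 flow.py
```

```text
20.9667 [0.4887 0.0331 0.0557] [ 1.9 -0.3 24.3]
lug [339. 225.] shift px 0.74 -4.39 score 0.8
front [355. 219.] shift px 1.37 -4.68 score 0.93
rear [397. 210.] shift px 0.75 -1.91 score 0.97
bench obj [382. 316.] shift px -0.01 -0.07 score 1.0
10mm up = [[ 0.07 -2.98]] 10mm +x [[ 2.97 -1.17]]
```

The stop is reached: the force rose to 24 N with no further motion, and the transformer front is up about 14 mm. Handing in while holding.

```bash
python3 -c "
from bench import r
print(r.job_done())"
```

```text
the job is handed in; nothing more can be done
None
```

I seated the flat pad on the saddle, set the jack under the ring mark to within about 2 mm, and handed in holding the handle at its stop (about 24 N); the front face is about 14 mm up, so both front feet should be clear, though I never measured them directly, and the pad sits about 2 mm off-centre in the cup.

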